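# Open a tight jar of corks in the brace block

### The arm

A 6-joint arm with a two-finger parallel gripper is mounted at the origin on a cart in front of the work surface, level with it; the furniture and walls round the work are solid. World frame = base frame: x ahead of the robot, y to its left, z up, the work surface at z = 0. Lengths are in m, angles in rad, forces in N, time in s.
With the tool pointing down it reaches from about 0.2 to 0.875 m from the base axis. Payload 3.4 kg.
Tool frame: the origin (TCP) lies between the finger pads; the fingertips stand 25 mm ahead of it and the grasp point (between the pads) lies 6 mm ahead of it (r.nose_length is the z of the fingertips in the tool frame, in m); z points along the fingers, y is the line along which they close (so a half turn about z gives the same grasp; the last joint's range is limited). The gripper opens to 94 mm and grips with 3 to 60 N. Pads are 16 mm wide; open, the fingers measure 119 mm over their backs; the gripper's body (75 mm by 177 mm) begins 78 mm behind the grasp point.
Start: joints at [1.064, 0.276, 1.505, -0, 1.361, -0.121], TCP at [0.216, 0.533, 0.23] pointing down, gripper open.
Joint ranges: [-2.89, 2.89], [-0.75, 2.08], [0.22, 2.7], [-1.18, 4.32], [0.11, 2.71], [-2.7, 2.7]. Speed limits (rad/s): [2.57, 2.57, 3.14, 3.14, 3.14, 3.14].

### API

Orientations are given as a unit quaternion [w, x, y, z].
In Python, from plant import r, gripper_to, inverse_kinematics, vision, models, telemetry gives the robot as it stands. Calls block until the motion is done:
- r.move_to(position, orientation): joint-space move of the TCP to a pose.
- r.move_l(position, rot=None, vel=0.15, guard=None): straight line of the TCP; rot=None keeps the orientation; vel is the mean speed in m/s. With guard (N) it stops when the force on the tool has changed by that much, and returns True; else False.
- r.movej(angles): joint-space move.
- gripper_to(opening, f_grip=None): finger opening in m; f_grip is the grip in N (None keeps the last); returns when the fingers have stopped.
- r.hold(seconds).
- inverse_kinematics(position, orientation): joint angles nearest the present ones, or None.
- vision.snapshot(name): name is "side" or "top"; returns the picture (384x512x3 uint8, red, green, blue); there is no depth.
- vision.get_calibration(name): a dict with "fx", "fy", "cx", "cy" (pixels), "position" and "orientation" of the camera in the world. Camera axes: x right, y down, z forward; pixel columns grow to the right and rows downward; lengths in m; the calibration is good to about 2 mm. A picture is of the moment at which its call begins. get_calibration takes no time and is no camera call.
A pose or a line that the arm cannot do raises r.PlanningError and nothing moves.
- r.sign_off(): hands the job in; it is judged then, once.
Trained networks look in the newest picture that a camera, given by its name, has taken for a name from the list of things; names that differ only in an ending like _2 or _b are one class to them, and where a whole thing is asked for, a point or a joint stands for the part that bears it (a point fixed in the world has none). Each returns a list of dicts, best first, with "score" (0 to 1); they miss things now and then, are a little off and sometimes report something else, mostly with a low value. They report only what shows in the picture. A call takes as long as a camera call. They do not tell look-alikes from the thing itself.
- models.boxes_of(thing, camera): "at" ([x, y, z] in m, in world coordinates, good to about 4 mm: the middle of the surface that is visible of it).
- models.regions_of(thing, camera): "pixels" (384x512 bool, what is visible of it).
- models.mark_of(thing, camera): "at" ([x, y, z] in m, in world coordinates, good to about 4 mm: a listed point, or the origin of a listed thing).
Readings, each from a call of its own:
- telemetry.current_t(): time.
- telemetry.current_joints(): joint angles.
- telemetry.current_dq(): joint speeds.
- telemetry.current_joint_efforts(): joint torques, N m.
- telemetry.current_ee_pos(): TCP position.
- telemetry.current_tool_rot(): TCP orientation.
- telemetry.current_wrist_force(): force on the tool from outside, world axes, zero at the start.
- telemetry.current_torque(): the same for the moment, N m.
- telemetry.current_opening(): finger opening in m.
- telemetry.current_finger_force(): force on a finger pad.
Only numpy, scipy, OpenCV 4.12 (cv2) and the standard library are available. Lean on these libraries where they do the work, as an engineer would, in place of code of your own. Each camera call takes 0.05 s, during which the arm holds its last target. There are 200 camera calls.

### The job

Put the square glass jar of corks, cap still tight, upright into the square recess of the wooden brace block so that it sits fully down and cannot turn; then, with the jar staying seated in the block, unscrew its cap anticlockwise until the threads let go and lift the cap clear. Finish still gripping the cap: hold it still and level, straight above the jar's mouth and about 2 cm clear of it, without setting it down. Do not knock over or shove the stemmed wine glass or the round jar.

Things in the scene. Friction and masses are not known exactly. Their poses are not given: they have to be found in the camera images.
- square_jar: clear glass jar, loose, 0.45 kg; square body 60 x 60 x 72 mm, corks fixed inside; round neck 46 mm across up to the mouth at z = 101 mm. Origin: centre of underside; z up, x and y square to its flat sides. With cap on 105 mm tall; may be carried by the cap. The jar turns with the cap unless braced; lifting the cap before it is free pulls the jar up
- screw_cap: dark steel screw cap of the square jar, round, 61 to 62 mm across its ribbed side, 24 mm high, 0.05 kg. Origin: centre of its lower rim; z up. Screwed on, the rim is 81 mm above the jar's underside, 20 mm below the mouth and 3 mm above the glass shoulder, and its x axis is 0 to 0.1 rad anticlockwise of the jar's
- cap_top (a point): centre of the cap's flat top, 24 mm above its rim. Turning the cap anticlockwise from above unscrews it; it starts stiffly but takes under 1 N m. It is free once its x axis is 1.05 to 1.6 rad from the jar's (stop at 1.65), having risen up to 3 mm if let; one grasp and one turn of 1.3 rad does it. Then it lifts straight off
- jar_mouth (a point): centre of the jar's mouth, 101 mm above the jar's underside. A sprung rubber seal in it pushes the cap up against the three threads and makes it tight
- brace_block: wooden block 112 x 112 x 32 mm fixed to the counter, a screw head in each corner, with a central square recess 65 x 65 mm (2.5 mm play each side of the jar), 24 mm deep, with a 4 mm bevelled mouth. Origin: centre of underside; x and y square to its sides and to the recess, z up. The jar fits in any of four quarter turns
- recess_floor (a point): centre of the recess's floor, 8 mm above the counter, where the centre of the jar's underside belongs
- wine_glass: stemmed wine glass, 81 mm across, 202 mm high, a bystander behind the work. Origin: centre of its foot
- round_jar: round glass jar with a black lid, 71 mm across, 100 mm high, a bystander that stays closed. Origin: centre of its underside
Things that resemble listed ones, but are neither listed nor needed, are in the scene too. Of the things that look like the screw_cap, the middle-sized one is meant.

How it is judged:
On the way, in this order (a step that is already met when the one before it is completed fails the run):
1. the square jar stands fully down in the recess of the block, its cap still screwed on (z of square_jar in the frame of recess_floor below 0.005 m and horizontal distance between square_jar and recess_floor below 0.008 m and angle between square_jar's own z axis and vertical below 0.08 rad and angle between the x axis of screw_cap and the x axis of square_jar, either way round below 0.4 rad and z of screw_cap in the frame of jar_mouth below -0.014 m), for 0.2 s.
2. the cap has been unscrewed, the jar still down in the block (z of square_jar in the frame of recess_floor below 0.005 m and horizontal distance between square_jar and recess_floor below 0.008 m and angle between square_jar's own z axis and vertical below 0.08 rad and angle between the x axis of screw_cap and the x axis of square_jar, either way round above 0.9 rad), for 0.1 s.
At the end, for the whole second after the job is handed in: the jar is fully down in the recess (within 5 mm of the floor, 8 mm of the centre, upright within 0.08 rad); the gripper still holds the cap (over 3 N), level within 0.2 rad, at rest (under 20 mm/s), not touching the jar, its rim 6 to 45 mm above the mouth and within 20 mm of straight above it (z of square_jar in the frame of recess_floor below 0.005 m and horizontal distance between square_jar and recess_floor below 0.008 m and angle between square_jar's own z axis and vertical below 0.08 rad and z of screw_cap in the frame of jar_mouth between 0.006 and 0.045 m and horizontal distance between screw_cap and jar_mouth below 0.02 m and angle between screw_cap's own z axis and vertical below 0.2 rad and contact force between the fingers and screw_cap above 3 N and contact force between screw_cap and square_jar below 0.05 N and linear speed of screw_cap below 0.02 m/s); the arm keeps its last pose, push and grip.
It fails at once if the wine glass was knocked or shoved more than 30 mm (distance of wine_glass from where it was at the start of the episode above 0.03 m or angle between wine_glass's own z axis and vertical above 0.3 rad).
It fails at once if the round jar was knocked or shoved more than 30 mm (distance of round_jar from where it was at the start of the episode above 0.03 m or angle between round_jar's own z axis and vertical above 0.3 rad).
It also fails if it takes over 42 s, if anything falls off the work surface, if the arm or the gripper's body presses on something with over 40 N, if the wrist force passes 120 N, or if a joint passes its speed limit or range.

## Working session

There is one attempt and no reset: what is moved stays moved. The work goes in short steps, each a Python script; the robot and the scene stay as the last script left them, time stands still between calls to the robot, and variables do not carry over. Pictures are saved under pics/ and viewed, at most 10 in all, crops included, and the job is handed in when it is done.

```bash
mkdir -p pics; ls
python3 - <<'E'
from plant import r,vision,models,telemetry
import cv2,numpy as np
for n in ("top","side"):
    im=vision.snapshot(n); cv2.imwrite(f"pics/{n}0.png",cv2.resize(im[:,:,::-1],None,fx=1.5,fy=1.5,interpolation=cv2.INTER_CUBIC))
    c=vision.get_calibration(n); print(n,{k:np.round(v,3).tolist() for k,v in c.items()})
    for t in ("square_jar","screw_cap","cap_top","recess_floor","brace_block","wine_glass","round_jar"):
        print(t,[(np.round(d["at"],3).tolist(),round(d["score"],2)) for d in models.mark_of(t,n)])
print(r.nose_length,telemetry.current_t(),telemetry.current_tool_rot())
E
```

```text
pics
top {'fx': 409.906, 'fy': 409.906, 'cx': 254.839, 'cy': 195.269, 'position': [0.404, -0.083, 1.068], 'orientation': [0.067, -0.703, 0.705, -0.066]}
square_jar [([0.451, 0.059, -0.006], 0.75)]
screw_cap [([0.448, 0.059, 0.082], 0.72), ([0.441, -0.342, -0.003], 0.62), ([0.456, 0.164, 0.002], 0.57)]
cap_top [([0.436, -0.343, 0.032], 0.65), ([0.451, 0.16, 0.014], 0.52)]
recess_floor [([0.663, -0.026, 0.001], 0.71), ([0.474, -0.199, 0.007], 0.57)]
brace_block [([0.482, -0.199, 0.002], 0.91)]
wine_glass [([0.692, -0.162, -0.0], 0.63)]
round_jar [([0.663, -0.026, -0.0], 0.87), ([0.477, -0.2, 0.003], 0.73), ([0.694, -0.167, 0.0], 0.25)]
side {'fx': 413.767, 'fy': 413.767, 'cx': 250.503, 'cy': 190.442, 'position': [1.433, 0.083, 0.64], 'orientation': [-0.308, 0.559, 0.672, -0.376]}
square_jar [([0.45, 0.058, 0.002], 0.88)]
screw_cap [([0.446, 0.057, 0.082], 0.86), ([0.44, -0.345, -0.003], 0.76), ([0.456, 0.163, 0.002], 0.71), ([0.448, 0.059, 0.101], 0.38)]
cap_top [([0.449, 0.058, 0.102], 0.86), ([0.457, 0.16, 0.017], 0.66), ([0.442, -0.345, 0.036], 0.6)]
recess_floor [([0.485, -0.197, 0.007], 0.8)]
brace_block [([0.484, -0.201, 0.003], 0.95)]
wine_glass [([0.693, -0.165, -0.0], 0.56), ([0.448, 0.059, 0.002], 0.5)]
round_jar [([0.483, -0.199, 0.001], 0.2)]
0.025 0.8 [1.14876873e-05 1.91703060e-01 9.81452971e-01 4.57828468e-05]
```

View pics/top0.png

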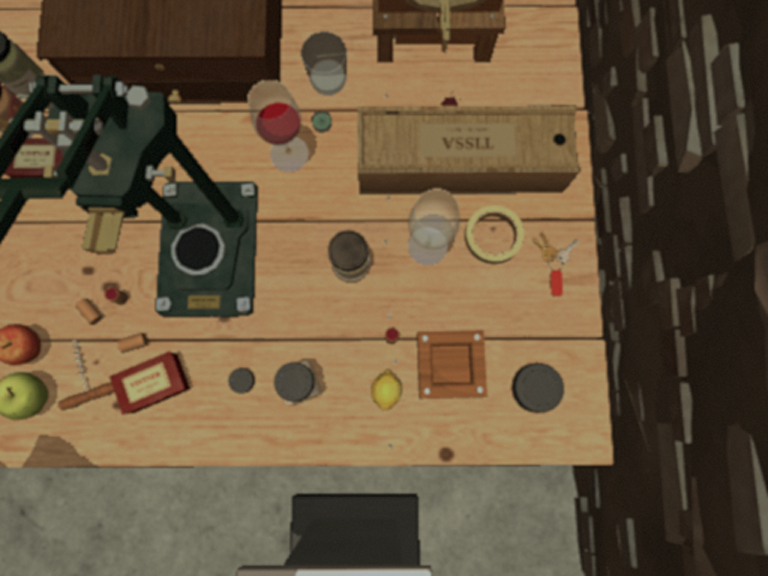

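View pics/side0.png

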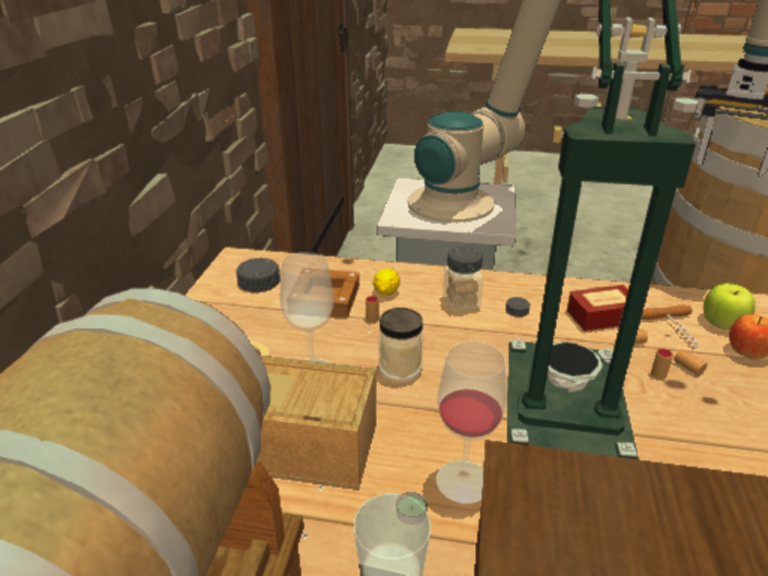

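The square jar stands left of the lemon (top 295,382; side 463,280) and the block is at (452,365) in the top view. The big cap on the right and the small cap on the left are decoys. Next I need the yaws of the jar and block.

```bash
cat > h.py <<'E'
import numpy as np,cv2
from scipy.spatial.transform import Rotation as R
from plant import *
def cam(n):
    c=vision.get_calibration(n);q=np.array(c["orientation"])
    return c,R.from_quat(q[[1,2,3,0]]).as_matrix(),np.array(c["position"])
def proj(n,P):
    c,M,p=cam(n);v=(np.atleast_2d(P)-p)@M
    return np.c_[c["fx"]*v[:,0]/v[:,2]+c["cx"],c["fy"]*v[:,1]/v[:,2]+c["cy"]]
def back(n,uv,z):
    c,M,p=cam(n);uv=np.atleast_2d(uv)
    d=np.c_[(uv[:,0]-c["cx"])/c["fx"],(uv[:,1]-c["cy"])/c["fy"],np.ones(len(uv))]@M.T
    return p+d*((z-p[2])/d[:,2])[:,None]
def down(yaw): # tool y axis at angle yaw (world), z down
    y=np.array([np.cos(yaw),np.sin(yaw),0]);z=np.array([0,0,-1.]);x=np.cross(y,z)
    q=R.from_matrix(np.c_[x,y,z]).as_quat();return q[[3,0,1,2]]
def square(c,yaw,h,z):
    a=np.array([[1,1],[-1,1],[-1,-1],[1,-1]])*h
    s=np.array([[np.cos(yaw),-np.sin(yaw)],[np.sin(yaw),np.cos(yaw)]])
    return np.c_[a@s.T+c,np.full(4,z)]
E
python3 - <<'E'
from h import *
ims={n:vision.snapshot(n) for n in("top","side")}
for n in ims: cv2.imwrite(f"pics/raw_{n}.png",ims[n][:,:,::-1])
for t,cams in (("brace_block",("top","side")),("square_jar",("top","side"))):
  for n in cams:
    for d in models.regions_of(t,n)[:2]:
        m=d["pixels"].astype(np.uint8);cs,_=cv2.findContours(m,0,2)
        k=max(cs,key=cv2.contourArea)[:,0].astype(np.float32)
        if t=="brace_block":
            w=back(n,k,0.032)[:,:2].astype(np.float32);b=cv2.minAreaRect(w);print(n,d["score"],b)
        else: print(n,d["score"],k.min(0),k.max(0),cv2.minAreaRect(k))
tiles=[]
for n,(x,y) in (("top",(197,254)),("side",(309,186))):
    tiles.append(cv2.resize(ims[n][y-32:y+32,x-24:x+24,::-1],None,fx=8,fy=8,interpolation=cv2.INTER_CUBIC))
cv2.imwrite("pics/jar.png",np.hstack(tiles))
x,y=301,243
cv2.imwrite("pics/blk.png",cv2.resize(ims["top"][y-30:y+30,x-32:x+32,::-1],None,fx=8,fy=8,interpolation=cv2.INTER_CUBIC))
E
```

```text
top 0.77 ((0.4800501763820648, -0.19637486338615417), (0.11302751302719116, 0.11376125365495682), 1.5784724950790405)
side 0.89 ((0.49909400939941406, -0.15503719449043274), (0.17076702415943146, 0.05759485810995102), 14.377446174621582)
top 0.44 [202. 240.] [213. 265.] ((207.77879333496094, 252.13754272460938), (25.3073673248291, 8.838176727294922), 82.56858825683594)
side 0.91 [295. 178.] [322. 208.] ((308.2500305175781, 193.75), (27.251258850097656, 29.514650344848633), 5.19442892074585)
```

View pics/jar.png

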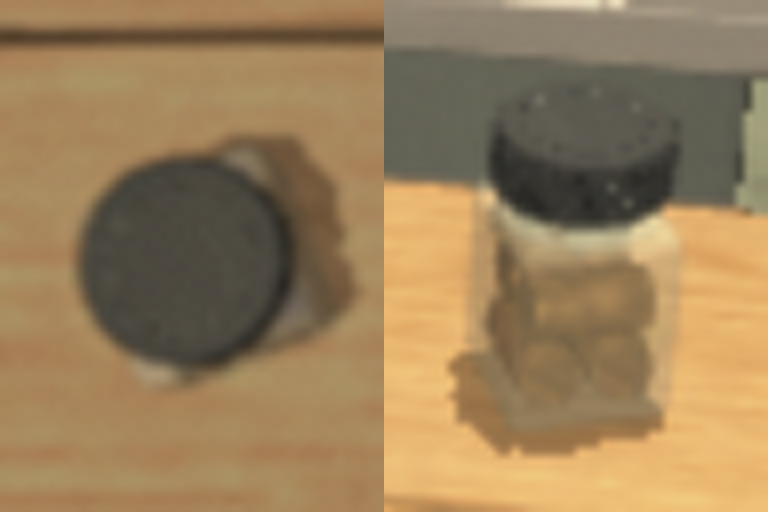

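View pics/blk.png

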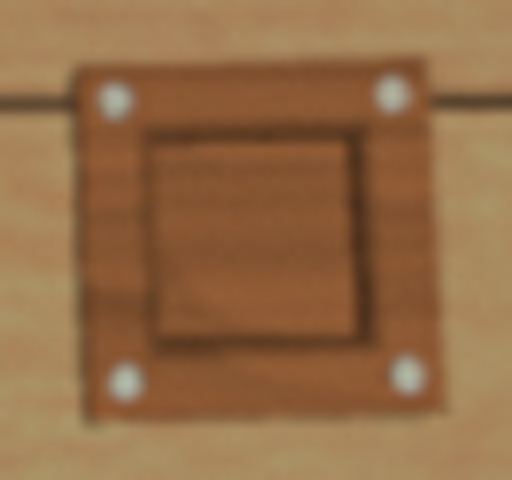

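Block's screw heads are crisp at crop (115,100), (393,94), (408,376), (126,381). The jar body is visible rotated about 20–30°, with its corners poking out from under the cap in the top view. I'll fit its yaw.

Run:
```python
from h import *
s=(np.array([[115,100],[393,94],[408,376],[126,381]])+.5)/8-.5+[269,213]
w=back("top",s,0.033)[:,:2]; print("blk",w.mean(0),np.linalg.norm(w-np.roll(w,1,0),axis=1))
for i in range(4):
    d=w[(i+1)%4]-w[i]; print("yaw",np.arctan2(d[1],d[0])%(np.pi/2))
m=models.regions_of("square_jar","side")[0]["pixels"].astype(np.uint8)
T=cv2.resize(m,None,fx=4,fy=4,interpolation=0)[640:900,1100:1400]
from scipy.optimize import minimize
def iou(cx,cy,yaw):
    P=np.r_[square((cx,cy),yaw,.03,0),square((cx,cy),yaw,.03,.072)]
    u=(proj("side",P)+.5)*4-[1100,640]
    A=np.zeros_like(T);cv2.fillConvexPoly(A,cv2.convexHull(u.astype(np.int32)),1)
    a=np.arange(40) #
    th=np.linspace(0,6.3,40);C=[[cx+.031*np.cos(t),cy+.031*np.sin(t),z] for t in th for z in(.081,.105)]
    u=(proj("side",C)+.5)*4-[1100,640]
    cv2.fillConvexPoly(A,cv2.convexHull(u.astype(np.int32)),0)
    return (A&T).sum()/(A|T).sum()
res=[]
for yaw in np.radians(np.arange(0,90,5)):
    res.append(max((iou(x,y,yaw),np.degrees(yaw),x,y) for x in np.arange(.441,.459,.003) for y in np.arange(.051,.067,.003)))
for q in res: print(np.round(q,3))
```

```text
blk [ 0.48130939 -0.19822553] [0.08800419 0.08812925 0.08835611 0.08796268]
yaw 0.017811241183739
yaw 0.0205630581066627
yaw 0.013803399230039703
yaw 0.022474830273975045
[0.81  0.    0.447 0.06 ]
[0.836 5.    0.444 0.057]
[ 0.888 10.     0.447  0.057]
[ 0.917 15.     0.447  0.057]
[ 0.912 20.     0.447  0.057]
[ 0.889 25.     0.447  0.057]
[ 0.869 30.     0.447  0.054]
[ 0.843 35.     0.447  0.057]
[ 0.832 40.     0.444  0.057]
[ 0.818 45.     0.447  0.054]
[ 0.814 50.     0.447  0.054]
[ 0.818 55.     0.444  0.057]
[8.23e-01 6.00e+01 4.47e-01 5.70e-02]
[8.35e-01 6.50e+01 4.44e-01 6.00e-02]
[8.57e-01 7.00e+01 4.44e-01 5.70e-02]
[8.74e-01 7.50e+01 4.44e-01 5.70e-02]
[8.66e-01 8.00e+01 4.47e-01 5.70e-02]
[8.41e-01 8.50e+01 4.47e-01 5.70e-02]
```

Run:
```python
from h import *
c=back("top",(np.array([184.,262])+.5)/8-.5+[173,222],.105)[0];print("cap ctr",c)
tiles=[]
for yawd in (17,23):
  for n,(x,y) in (("top",(197,254)),("side",(309,186))):
    im=cv2.imread(f"pics/raw_{n}.png");t=cv2.resize(im[y-32:y+32,x-24:x+24],None,fx=6,fy=6,interpolation=cv2.INTER_CUBIC)
    cx=c[:2] if n=="top" else np.array([.447,.057])
    for z in (0.002,.072):
        u=(proj(n,square(cx,np.radians(yawd),.03,z))-[x-24,y-32]+.5)*6
        cv2.polylines(t,[u.astype(np.int32)],True,(0,255,0) if z>.05 else (0,0,255),1)
    tiles.append(t[40:])
a=np.hstack(tiles);a=a[:, :];cv2.imwrite("pics/ov.png",np.vstack([np.hstack(tiles[:2]),np.hstack(tiles[2:])])[:, :])
print(np.vstack([np.hstack(tiles[:2]),np.hstack(tiles[2:])]).shape)
v=cv2.imread("pics/ov.png");cv2.imwrite("pics/ov.png",cv2.resize(v,(int(v.shape[1]*.85),int(v.shape[0]*.85))))
```

```text
cap ctr [0.44866295 0.05614345 0.105     ]
(688, 576, 3)
```

View pics/ov.png

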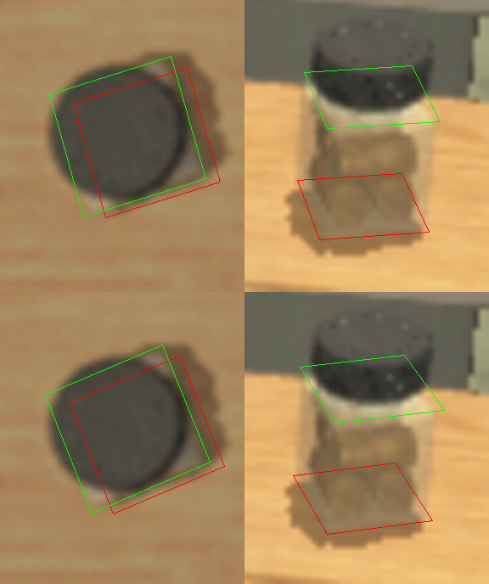

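Yaw of about 17° fits both views. I'll refine it once the jar is in hand. Next: choose a grip yaw that leaves joint 6 room for +1.4 rad, then grasp and lift.

Run:
```python
from h import *
for g in np.radians(range(-90,91,20)):
    o=[]
    for p,y in(((.4485,.057,.101),g),((.4813,-.1982,.109),g-.28),((.4813,-.1982,.109),g+1.15)):
        k=inverse_kinematics(p,down(y)); o.append(None if k is None else np.round(k,2).tolist())
    print(round(np.degrees(g)),[None if k is None else (k[0],k[3],k[5]) for k in o])
print(telemetry.current_t())
```

```text
-90 [(-0.03, -0.0, 1.54), (-0.52, -0.0, 1.33), (-0.52, -0.0, -0.1)]
-70 [(-0.03, -0.0, 1.19), (-0.52, -0.0, 0.98), (-0.52, -0.0, -0.45)]
-50 [(-0.03, -0.0, 0.84), (-0.52, -0.0, 0.63), (-0.52, -0.0, -0.8)]
-30 [(-0.03, -0.0, 0.5), (-0.52, -0.0, 0.28), (-0.52, -0.0, -1.15)]
-10 [(-0.03, -0.0, 0.15), (-0.52, -0.0, -0.07), (-0.52, -0.0, -1.5)]
10 [(-0.03, -0.0, -0.2), (-0.52, -0.0, -0.42), (-0.52, -0.0, -1.85)]
30 [(-0.03, -0.0, -0.55), (-0.52, -0.0, -0.77), (-0.52, -0.0, -2.2)]
50 [(-0.03, -0.0, -0.9), (-0.52, -0.0, -1.12), (-0.52, -0.0, -2.55)]
70 [(-0.03, -0.0, -1.25), (-0.52, -0.0, -1.47), None]
90 [(-0.03, -0.0, -1.6), (-0.52, -0.0, -1.82), None]
1.15
```

Run:
```python
from h import *
g=np.radians(-73); p=np.array([.4485,.0568])
r.move_l([*p,.22],down(g),vel=.25)
print(telemetry.current_t(),telemetry.current_ee_pos(),telemetry.current_joints())
gripper_to(.09,50)
print(r.move_l([*p,.102],vel=.12,guard=8),telemetry.current_ee_pos())
gripper_to(.05,50)
print(telemetry.current_t(),telemetry.current_opening(),telemetry.current_finger_force(),telemetry.current_wrist_force())
```

```text
3.7583 [0.44821626 0.05731574 0.22003871] [-2.72236281e-02  9.58281387e-02  1.76482534e+00  2.71535531e-04
  1.28102427e+00  1.24584512e+00]
False [0.44909964 0.05678177 0.10252873]
5.775 0.06079531811350696 50.0007918035044 [-0.96074212  2.53765327  2.15931952]
```

Run:
```python
from h import *
g=np.radians(-73); b=[.4813,-.1982]; by=.0187
r.move_l([.4491,.0568,.16],vel=.12)
print(telemetry.current_wrist_force())
r.move_l([*b,.17],down(g+by-np.radians(17)),vel=.2)
r.hold(.3)
print(telemetry.current_t(),telemetry.current_ee_pos(),telemetry.current_opening(),telemetry.current_finger_force(),telemetry.current_wrist_force())
t=[]
for n in("top","side"):
    im=vision.snapshot(n);cv2.imwrite(f"pics/raw2_{n}.png",im[:,:,::-1])
    x,y=proj(n,[*b,.1])[0].astype(int)
    k=cv2.resize(im[y-40:y+40,x-40:x+40,::-1],None,fx=5,fy=5,interpolation=cv2.INTER_CUBIC)
    t.append(k)
k=t[1].copy();e=telemetry.current_ee_pos()
for z in (-.101,-.029):
    u=(proj("side",square(e[:2],by,.03,e[2]+z))-[x-40,y-40]+.5)*5
    cv2.polylines(k,[u.astype(np.int32)],True,(0,255,0),1)
cv2.imwrite("pics/held.png",np.hstack([t[1],k]))
for n in("top","side"):
    for d in models.mark_of("square_jar",n)[:2]: print(n,d)
```

```text
[ 0.447963    0.45559373 -4.22531424]
8.1417 [ 0.48131043 -0.19763421  0.17008785] 0.060022164754601114 49.998161435796646 [ 0.30211158  0.35078338 -4.82446857]
top {'at': [0.4808, -0.1997, 0.0626], 'score': 0.55}
side {'at': [0.4792, -0.1958, 0.0703], 'score': 0.91}
```

View pics/held.png

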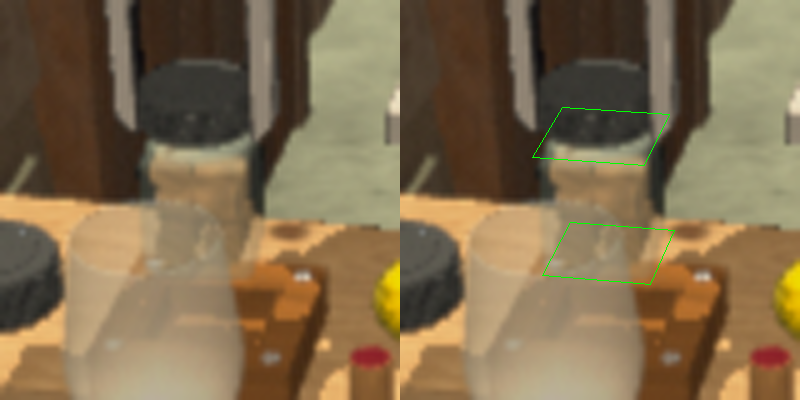

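The jar hangs upright over the block, and its edges roughly parallel the overlay. Next is a guarded insertion.

Run:
```python
from h import *
b=[.4813,-.1982]
r.move_l([*b,.14],vel=.12)
hit=r.move_l([*b,.1095],vel=.04,guard=10)
print(hit,telemetry.current_t(),telemetry.current_ee_pos(),telemetry.current_wrist_force(),telemetry.current_torque(),telemetry.current_opening())
```

```text
True 9.1167 [ 0.48134915 -0.19843585  0.13344487] [-2.44780117  0.77395147  3.99786239] [-0.0104496   0.35412035 -0.19455494] 0.06032629458323257
```

Contact came at the rim. The moment (−z) and force (−x) suggest turning clockwise and nudging −x. I'll do a small guarded search.

```bash
cat > s.py <<'E'
from h import *
by=.0187; g0=np.radians(-73-17)+by
def attempt(dx,dy,dyaw,z=.1095):
    p=[.4813+dx,-.1982+dy]
    if telemetry.current_ee_pos()[2]<.137: r.move_l([*telemetry.current_ee_pos()[:2],.139],vel=.1)
    r.move_l([*p,.138],down(g0+np.radians(dyaw)),vel=.1)
    f0,t0=telemetry.current_wrist_force(),telemetry.current_torque()
    hit=r.move_l([*p,z],vel=.04,guard=10)
    print(dx,dy,dyaw,hit,round(telemetry.current_t(),2),np.round(telemetry.current_ee_pos(),4),np.round(telemetry.current_wrist_force()-f0,2),np.round(telemetry.current_torque()-t0,3),flush=True)
    return telemetry.current_ee_pos()[2]<.116
E
python3 - <<'E'
from s import *
for a in ((-.001,0,-4),(-.002,0,-8)):
    if attempt(*a): break
E
```

```text
-0.001 0 -4 True 10.3 [ 0.4797 -0.1977  0.1101] [0.22 1.16 8.91] [-0.13  -0.033  0.045]
```

It dropped to z=0.110, which is seated. Now the unscrewing, watching torque.

Run:
```python
from s import *
r.hold(.3); gripper_to(.05,60)
q=np.array(telemetry.current_joints());t0=telemetry.current_torque()
for i in range(1,8):
    q2=q.copy();q2[5]-=.2*i; r.movej(q2.tolist())
    print(round(telemetry.current_t(),2),i,np.round(telemetry.current_wrist_force(),1),np.round(telemetry.current_torque(),2),np.round(telemetry.current_ee_pos(),4),round(telemetry.current_joints()[5]-q[5],3),round(telemetry.current_opening(),4),flush=True)
```

```text
11.12 1 [ 1.2 -1.4 -0.7] [-0.15 -0.05  0.07] [ 0.4804 -0.198   0.1103] -0.197 0.0601
11.43 2 [1.8 1.1 3.4] [-0.04 -0.07  0.11] [ 0.4804 -0.1978  0.1107] -0.395 0.0598
11.74 3 [1.1 0.5 6.3] [-0.01  0.01  0.08] [ 0.4807 -0.198   0.1112] -0.596 0.0601
12.05 4 [0.  0.7 8.2] [0.01 0.11 0.04] [ 0.4806 -0.1982  0.1115] -0.796 0.0604
12.36 5 [-0.1  0.2  7.6] [-0.09  0.06  0.07] [ 0.4806 -0.1982  0.1116] -0.996 0.0597
12.67 6 [-0.7  1.4  7.4] [0.02 0.08 0.04] [ 0.4806 -0.1982  0.1115] -1.196 0.06
12.97 7 [-1.2  1.3  9.1] [0.07 0.06 0.07] [ 0.4805 -0.1981  0.1115] -1.396 0.0599
```

Run:
```python
from s import *
p=np.array(telemetry.current_ee_pos())
for dz in (.002,.004,.006,.010):
    r.move_l([p[0],p[1],p[2]+dz],vel=.03); r.hold(.1)
    print(dz,np.round(telemetry.current_wrist_force(),2),np.round(telemetry.current_torque(),2),flush=True)
    if telemetry.current_wrist_force()[2]<-3: break
print(telemetry.current_t())
im=vision.snapshot("side");x,y=proj("side",[*p[:2],.09])[0].astype(int)
cv2.imwrite("pics/lift.png",cv2.resize(im[y-40:y+40,x-45:x+45,::-1],None,fx=6,fy=6,interpolation=cv2.INTER_CUBIC))
for n in("square_jar","screw_cap"): print(n,[(d["at"],d["score"]) for d in models.mark_of(n,"side")])
```

```text
0.002 [ 0.55 -0.08  0.57] [ 0.01  0.12 -0.03]
0.004 [-0.52 -0.23 -0.93] [ 0.01  0.08 -0.04]
0.006 [-0.56 -0.22 -0.11] [-0.08  0.05 -0.08]
0.01 [-0.12 -0.25  0.33] [-0.01  0.09  0.01]
14.425
square_jar [([0.4782, -0.1943, 0.0087], 0.75), ([0.4856, -0.1995, 0.0021], 0.66)]
screw_cap [([0.4522, 0.162, 0.0011], 0.72), ([0.4442, -0.3404, 0.0018], 0.65), ([0.4855, -0.1969, 0.0061], 0.38)]
```

View pics/lift.png

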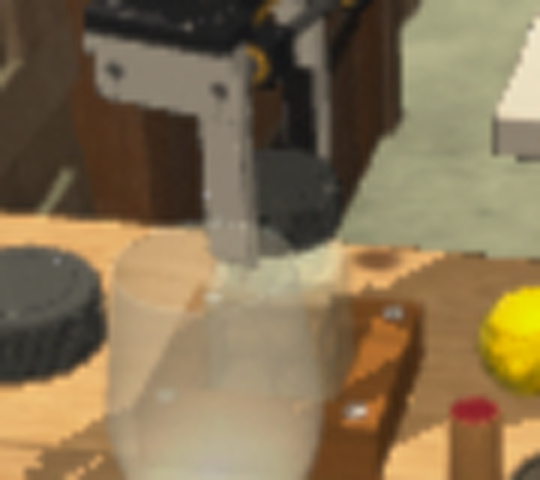

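The wrist carries only the cap's weight, and the picture shows the cap above the neck with the jar down in the block. Raising the cap to the final height now.

Run:
```python
from s import *
r.move_l([.4805,-.1981,.152],vel=.06); r.hold(.5)
print(telemetry.current_t(),telemetry.current_ee_pos(),telemetry.current_wrist_force(),telemetry.current_finger_force(),telemetry.current_opening())
im=vision.snapshot("side");x,y=proj("side",[.4805,-.1981,.09])[0].astype(int)
cv2.imwrite("pics/end.png",cv2.resize(im[y-40:y+40,x-45:x+45,::-1],None,fx=6,fy=6,interpolation=cv2.INTER_CUBIC))
for n in("square_jar","jar_mouth","screw_cap"): print(n,[(d["at"],d["score"]) for d in models.mark_of(n,"side")])
```

```text
15.7333 [ 0.48041917 -0.19806688  0.15184167] [-0.47679859 -0.13803921  0.11714467] 59.999739928643976 0.060069244831628205
square_jar [([0.4773, -0.1966, 0.0093], 0.62)]
jar_mouth [([0.4796, -0.1956, 0.1093], 0.56)]
screw_cap [([0.4397, -0.3448, -0.0009], 0.8), ([0.4531, 0.1654, 0.0042], 0.68), ([0.4803, -0.1986, 0.1304], 0.65), ([0.4791, -0.1983, 0.1105], 0.32)]
```

View pics/end.png

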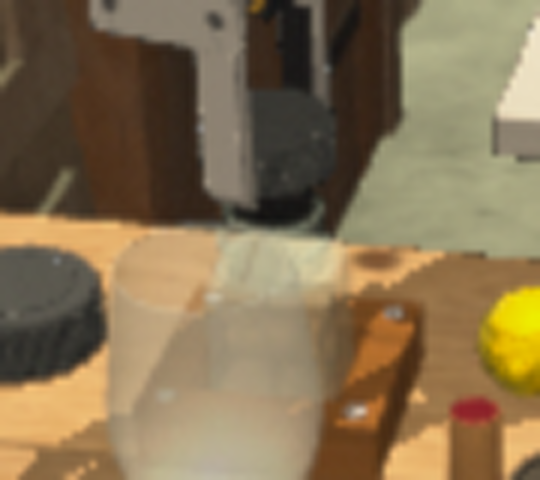

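The cap's rim (z≈0.130) is about 21 mm above the jar's mouth (z≈0.109), level and centred over the seated jar.

```bash
python3 -c "
from plant import r
print(r.sign_off())"
```

```text
the job is handed in; nothing more can be done
None
```

I seated the jar in the block, unscrewed the cap and handed the job in at about 16 s, still gripping the cap level about 21 mm above the jar's mouth; the hand-in returned no verdict.

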